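Set the plaster gap of a jaw cast over its mounting plate

ROBOT

A 7-joint arm with a two-finger parallel gripper is mounted at the origin on a cart in front of the work surface, level with it; the furniture and walls round the work are solid. World frame = base frame: x ahead of the robot, y to its left, z up, the work surface at z = 0. Lengths are in m, angles in rad, forces in N, time in s.
With the tool pointing down it reaches from about 0.425 to 0.875 m from the base axis. Payload 8.4 kg.
Tool frame: the origin (TCP) lies on the centre line of the jaws, within the pads' length; the fingertips stand 14 mm ahead of it and the grasp point (between the pads) lies 5 mm behind it; z points along the fingers, y is the direction in which the jaws open and shut (so a half turn about z gives the same grasp; the last joint's range is limited). The gripper opens to 87 mm and grips with 3 to 60 N. Pads are 19 mm wide; open, the fingers measure 117 mm over their backs; the gripper's body (75 mm by 190 mm) begins 51 mm behind the grasp point.
Start: joints at [1.074, 0.333, 0.04, 1.465, -0.013, 1.343, -0.059], TCP at [0.252, -0.599, 0.237] pointing down, gripper open.
Joint ranges: [-2.58, 2.58], [-0.38, 2.09], [-1.3, 1.39], [0.25, 2.4], [-1.5, 4.64], [0.08, 2.09], [-2.65, 2.65]. Speed limits (rad/s): [2.22, 2.22, 2.79, 2.79, 3.14, 3.14, 3.14].

INTERFACE

Orientations are given as [roll, pitch, yaw] about the fixed x, y, z axes, in that order (R = Rz(yaw) Ry(pitch) Rx(roll)).
In Python, from station import telemetry, vision, workorder, nets gives the robot as it stands.
- The arm moves only by the tool step_arm, never from a script. Its argument "increments" is a list of rows, each a list of 5 numbers: the closure, from 0 (fully open) to 1 (shut), then the shift along the tool's x, y, z in units of 30 mm (1.0 is 30 mm), then the turn about the tool's z in units of 5 degrees (1.0 is 5 degrees). In form: [[gripper, dx, dy, dz, yaw], ...]. A call has 1 to 20 rows; each row shifts and turns the commanded pose from where the row before left it, along the tool's axes as they then stand; what a row does not reach is not made up. A row lasts 1/8 s, in which the tool goes at most 62.5 mm and 10.7 degrees, less where a joint would pass 70% of its speed; a pose out of reach is approached as far as the arm can. A call is refused whole if a number of a shift passes 1 or a number of a turn 1, either way. A call with a gripper value outside its range is refused whole. The fingers move at their own pace and stop on an object; the grip force is fixed at half the most. Time passes only in rows, so rows that do not move let the fingers close. It gives the time, the measured TCP pose, the force and the opening at its end, in the units of the state.
- telemetry.read_state(): the state, without advancing time (a new reading comes with each control period).
- vision.grab_frame(name): name is "scene" or "side" or "wrist"; returns a dict with "frame" (480x640x3 uint8, red, green, blue), "fx", "fy", "cx", "cy" (pixels), "D" ([k1, k2, p1, p2, k3] as OpenCV has them; the pictures are not rectified), "R" (3x3) and "t" (3): a world point X has camera coordinates R X + t. Camera axes: x right, y down, z forward; pixel columns grow to the right and rows downward; lengths in m; the calibration is good to about 2 mm. A picture is of the moment at which its call begins. There is no depth.
- workorder.sign_off(): hands the job in, once; it reports no verdict.
Trained networks look in a picture, given as the dict that the camera call returned (one of the last four; its "shot" number tells which), for a name from the list of things; names that differ only in an ending like _2 or _b are one class to them, and where a whole thing is asked for, a point or a joint stands for the part that bears it (a point fixed in the world has none). Each returns a list of dicts, best first, with "confidence" (0 to 1); they miss things now and then, are a little off and sometimes report something else, mostly with a low value. They report only what shows in the picture. A call takes as long as a camera call. They do not tell look-alikes from the thing itself.
- nets.recognise(thing, picture): "box" ([centre column, centre row, width, height] in pixels, round what is visible of it).
- nets.outline_of(thing, picture): "mask" (480x640 bool, what is visible of it) and "box" ([centre column, centre row, width, height] in pixels, round what is visible of it).
The state is a dict: "clock": time; "joint_positions": joint angles; "joint_velocities": joint speeds; "effort": joint torques, N m; "tcp_pos": TCP position; "tcp_rot": TCP orientation; "wrist_force": force on the tool from outside, world axes, zero at the start; "ft_torque": the same for the moment, N m; "grip_width": finger opening in m.
Only numpy, scipy, OpenCV 4.12 (cv2) and the standard library are available. Lean on these libraries where they do the work, as an engineer would, in place of code of your own. Each camera call takes 0.05 s, during which the arm holds its last target.

TASK

Pick up the jaw cast that stands on the small wooden block, carry it over the top of the sheet-metal splash guard without touching the guard, and set it level and centred on the mounting stand's plate, teeth arch towards the clamp-knob side, just far enough to feel the plate gently press back. Then raise it straight up to leave a plaster gap of about 8 mm between the cast's underside and the plate, and finish while still holding it there in the gripper, aligned and touching nothing but the fingers; do not disturb the bowl, cup, bottle and spatula.

Things in the scene. Friction and masses are not known exactly. Their poses are not given: they have to be found in the camera images.
- cast_center (a point): Centre of the jaw cast, a plaster arch of teeth on a flat base, 53 mm along its x by 71 mm along its y, 27 mm high with the teeth, about 0.1 kg. Grip it across x (53 mm) by its solid base, the lowest 14 mm. The point lies 10 mm above the flat underside, 17 mm below the teeth's tops. z up; the front teeth are on its +x side, the straight back edge on -x.
- cast_bottom (a point): Centre of the cast's flat underside, 10 mm straight below cast_center; same axes.
- guard: Fixed splash guard between block and mounting stand (either may be on the left): an upright metal sheet with a rolled top edge, 260 mm long along its x, 10 mm thick at most, 120 mm high, on two feet 70 mm wide along y. Origin on the worktop under its middle.
- plate_top (a point): Centre of the top face of the mounting stand's flat steel plate, 34 mm along x by 56 mm along y, 6 mm thick. z up; +x points to the clamp-knob side. The cast belongs with its axes along the plate's. Its height differs each time (94 to 114 mm above the worktop). The plate floats on a spring: it gives from about 1 N, then sinks 1 mm per 0.8 N, up to 10 mm, and returns when relieved.
- bowl: Rubber mixing bowl, 125 mm across, 65 mm high; a bystander. Origin at the centre of its underside.
- cup: Measuring cup, 65 mm across, 88 mm high; a bystander. Origin at the centre of its underside.
- bottle: Small dropper bottle, 34 mm across, 102 mm high; a bystander. Origin at the centre of its underside.
- spatula: Plaster spatula lying flat, 211 mm long along its y, 24 mm wide, 13 mm high; a bystander. Origin at the centre of its underside.
- stand: The mounting stand as a whole, fixed: base 110 x 110 x 12 mm, a column with a sleeve and the plate on top. Origin on the worktop under the column's axis, straight below plate_top; same axes. On its +x side a black clamp knob, 20 mm across, sticks out of the sleeve to 38 mm from the axis, its top 36 mm below the plate's top face.
- cast_front (a point): Middle of the front (+x) edge of the cast's base, 26 mm along +x from cast_center and 3 mm below it; same axes.
- block: Fixed wooden block on which the cast stands at the start, 36 x 50 mm by 22 mm high, smaller than the cast, so that fingertips may reach below the cast's underside beside it. Origin on the worktop under its centre; axes as the cast's.
Mind the look-alikes: they are no part of the job. There is more than one size of the part that bears cast_center; the job needs the middle-sized.

How it is judged:
On the way, in this order (a step that is already met when the one before it is completed fails the run):
1. the cast passes over the top of the splash guard (z of cast_bottom in the frame of guard above 0.12 m and y of cast_bottom in the frame of guard between -0.03 and 0.03 m and x of cast_bottom in the frame of guard between -0.13 and 0.13 m), for 0.02 s.
2. the cast, held, touches down level and centred on the plate (contact force between cast and stand above 0.8 N and contact force between cast and the fingers above 1 N and horizontal distance between cast_bottom and plate_top below 0.008 m and angle between cast_bottom's own z axis and vertical below 0.12 rad), for 0.05 s.
At the end, for the whole second after the job is handed in: The cast is held by the fingers alone, still, level within 0.1 rad, its underside 4 to 12 mm above the plate's top, centred within 6 mm horizontally, its axes along the plate's within 0.12 rad with the teeth arch's front towards the clamp knob (z of cast_bottom in the frame of plate_top between 0.004 and 0.012 m and horizontal distance between cast_bottom and plate_top below 0.006 m and angle between the x axis of cast_bottom and the x axis of plate_top, either way round below 0.12 rad and x of cast_front in the frame of plate_top above 0 m and angle between cast_bottom's own z axis and vertical below 0.1 rad and contact force between each of cast, the fingers and stand below 0.1 N and contact force between cast and the fingers above 1 N and linear speed of cast below 0.02 m/s); the arm keeps its last pose, push and grip.
It fails at once if the splash guard is touched (contact force between anything else and guard above 1 N).
It fails at once if the cast is pressed hard on the stand (over 20 N) (contact force between cast and stand above 20 N).
It fails at once if a bystander is moved more than 20 mm (distance of any of bowl, cup, bottle, spatula from where it was at the start of the episode above 0.02 m).
It also fails if it takes over 46 s, if anything falls off the work surface, if the arm or the gripper's body presses on something with over 40 N, if the wrist force passes 120 N, or if a joint passes its speed limit or range.

## Working session

There is one attempt and no reset: what is moved stays moved. The work goes in short steps, Python scripts to look and compute and a tool call to move; the robot and the scene stay as the last step left them, time stands still between calls to the robot, and variables do not carry over. Pictures are saved under pics/ and viewed, and the job is handed in when it is done.

Besides the shell and the picture viewer there is one more tool, called after "Emit:" as a command line: name --pt "numbers of a row" for each row, then --argument value for the rest. step_arm: Moves the arm, as the interface text tells. Its arguments: {"type":"object","properties":{"increments":{"type":"array"}},"required":["increments"]}

```bash
mkdir -p pics; ls; python3 - <<'E'
from station import telemetry, vision, workorder, nets
import cv2,pickle
s=telemetry.read_state(); print(s)
d={}
for n in ("scene","side","wrist"):
    p=vision.grab_frame(n); d[n]=p
    cv2.imwrite(f"pics/{n}0.png",p["frame"][:,:,::-1])
    print(n,{k:v for k,v in p.items() if k!="frame"})
    for t in (["cast_center","guard","stand","block"] if n!="wrist" else ["cast_center"]):
        for r in nets.recognise(t,p): print(t,[round(float(x)) for x in r["box"]],round(r["confidence"],2))
pickle.dump(d,open("f0.pkl","wb"))
E
```

```text
pics
{'clock': 0.0, 'joint_positions': array([ 1.0738121 ,  0.33390218,  0.03988492,  1.46628037, -0.01340338,
        1.3432643 , -0.05852114]), 'joint_velocities': array([ 1.49242548e-03,  4.01531878e-04, -7.32214477e-04, -5.22822912e-04,
       -3.97885931e-04, -1.30438201e-03, -6.30096094e-05]), 'effort': array([-1.30909721e-03, -6.56362867e+01,  1.33498203e+00, -4.03816688e+01,
       -5.96293900e-02,  4.46900656e-02,  1.43177108e-04]), 'tcp_pos': array([ 0.25159378, -0.59885706,  0.23566058]), 'tcp_rot': array([-3.14000826e+00,  1.08249009e-04,  3.97734548e-01]), 'wrist_force': array([ 0.46786766, -0.15642004,  0.65752284]), 'ft_torque': array([ 0.01488052, -0.03031296, -0.00513295]), 'grip_width': 0.08722141002196847}
scene {'fx': 438.5618778273714, 'fy': 438.5618778273714, 'cx': 318.14198152659696, 'cy': 240.24846014591498, 'D': array([-0.08707271,  0.        ,  0.        ,  0.        ,  0.        ]), 'R': array([[ 0.62606951, -0.77948549,  0.02096044],
       [-0.43989582, -0.37525618, -0.81588876],
       [ 0.64383898,  0.50158267, -0.57782886]]), 't': array([-0.3788491 ,  
[... 604 characters left out ...]
73, 0.64946128]), 'shot': 2}
cast_center [356, 240, 26, 20] 0.86
cast_center [383, 274, 17, 16] 0.86
cast_center [415, 250, 44, 27] 0.79
cast_center [225, 358, 104, 104] 0.61
guard [295, 268, 126, 94] 0.64
stand [225, 356, 103, 105] 0.89
block [360, 254, 4, 8] 0.4
wrist {'fx': 349.0217488153179, 'fy': 349.0217488153179, 'cx': 321.8109561999908, 'cy': 245.69368865215841, 'D': array([-0.05677673,  0.        ,  0.        ,  0.        ,  0.        ]), 'R': array([[ 0.38774702, -0.92176456,  0.00152922],
       [-0.88171169, -0.37041373,  0.29219543],
       [-0.26876895, -0.11464624, -0.95635741]]), 't': array([-0.65093421, -0.03506373,  0.38974826]), 'shot': 3}
cast_center [66, 11, 81, 21] 0.87
```

View pics/scene0.png

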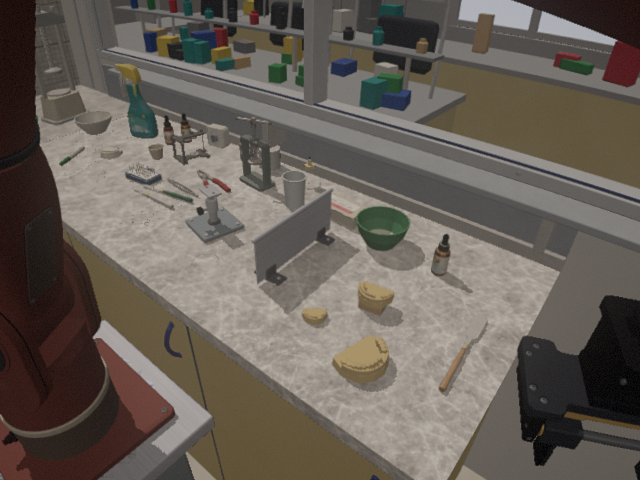

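View pics/side0.png

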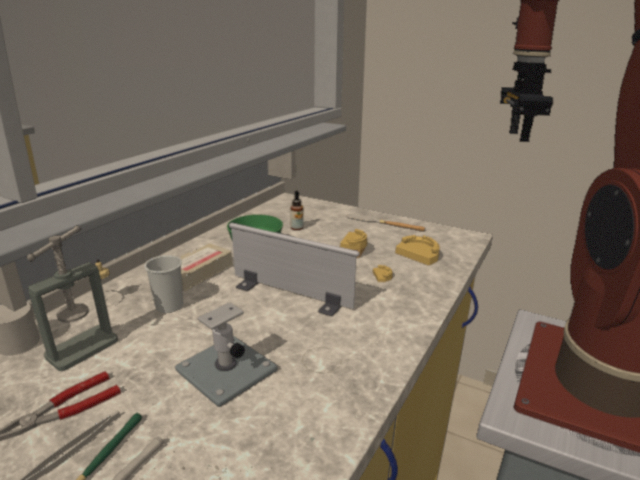

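View pics/wrist0.png

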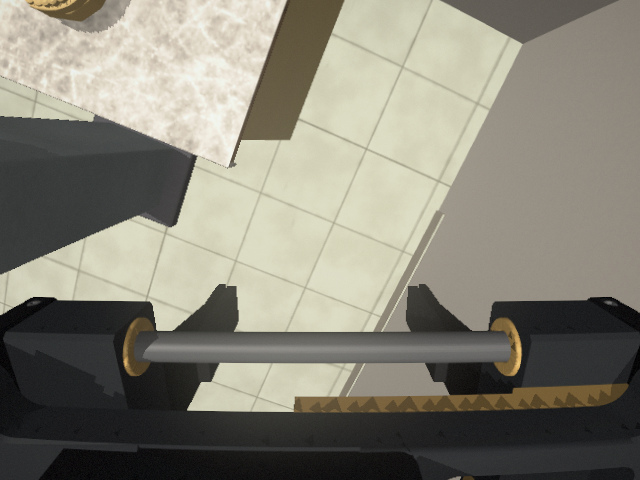

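Candidates for the cast: scene (376,295), on the block and middle-sized; (314,318), small and flat on the worktop; (364,358), large and flat on the worktop. I choose (376,295), which is (354,241) in the side view, and check it in close crops.

```bash
python3 - <<'E'
import cv2,pickle,numpy as np
d=pickle.load(open("f0.pkl","rb"))
def crop(n,x,y,w,h,s):
    return cv2.resize(d[n]["frame"][y:y+h,x:x+w,::-1],(w*s,h*s),interpolation=cv2.INTER_CUBIC)
a=crop("scene",345,270,66,50,6); b=crop("side",322,222,66,50,6)
c=crop("scene",180,180,66,66,6); e=crop("side",170,295,110,110,4)
e=e[:396,:396]
cv2.imwrite("pics/c1.png",np.vstack([np.hstack([a,b])]))
cv2.imwrite("pics/c2.png",np.hstack([c,e]))
E
```

```text
(no output)
```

View pics/c1.png

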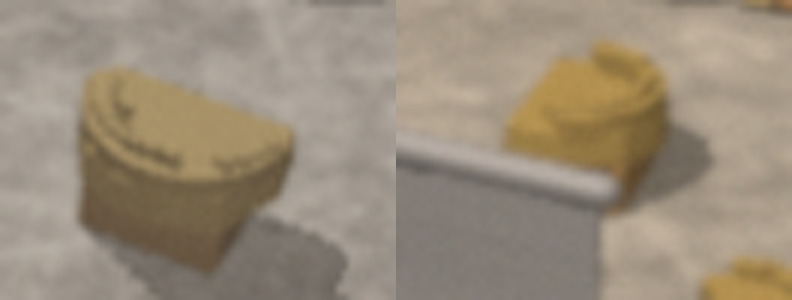

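View pics/c2.png

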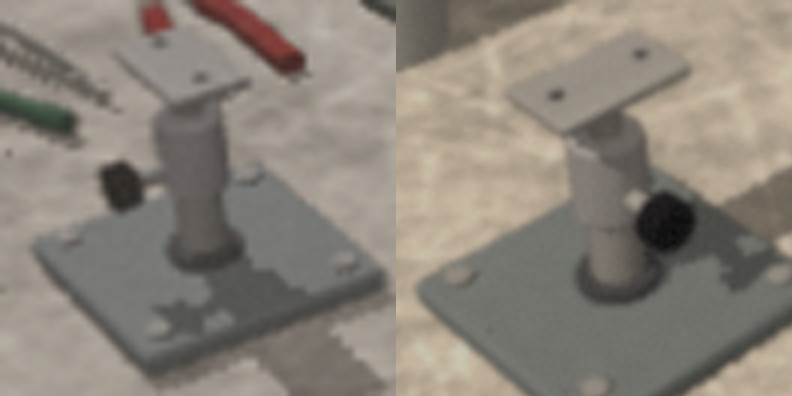

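The crops show the middle cast on its block, back edge facing right/back in the scene view and arch towards the lower left. They also show the stand, with its knob left of the column in the scene view and to the right-front in the side view. Next I fit the poses.

```bash
cat > h.py <<'E'
import cv2,pickle,numpy as np
from scipy.optimize import least_squares
def proj(c,X):
    X=np.asarray(X,float).reshape(-1,3)
    K=np.array([[c["fx"],0,c["cx"]],[0,c["fy"],c["cy"]],[0,0,1]])
    return cv2.projectPoints(X,cv2.Rodrigues(c["R"])[0],c["t"],K,c["D"])[0].reshape(-1,2)
def ray(c,uv):
    K=np.array([[c["fx"],0,c["cx"]],[0,c["fy"],c["cy"]],[0,0,1]])
    n=cv2.undistortPoints(np.array([[uv]],float),K,c["D"]).ravel()
    return -c["R"].T@c["t"], c["R"].T@np.array([n[0],n[1],1])
def onz(c,uv,z):
    o,r=ray(c,uv); return o+r*(z-o[2])/r[2]
def pose(x,y,yaw,P):
    P=np.asarray(P,float); C,S=np.cos(yaw),np.sin(yaw)
    return np.c_[x+C*P[:,0]-S*P[:,1], y+S*P[:,0]+C*P[:,1], P[:,2]]
E
python3 - <<'E'
from h import *
d=pickle.load(open("f0.pkl","rb"))
sc,si=d["scene"],d["side"]
ps=np.array([[118,52],[185,30],[250,82],[178,105]])/6+180
pi=np.array([[112,92],[244,30],[296,68],[168,132]])/4+[170,295]
bs=np.array([[35,243],[150,362],[385,272],[260,165]])/6+180
print("base scene on z=.012",[onz(sc,u,.012).round(3) for u in bs])
for z in (.094,.104,.114): print(z,[onz(sc,u,z).round(3)[:2] for u in ps],[onz(si,u,z).round(3)[:2] for u in pi])
knob_s=np.array([121,186])/6+180; knob_i=np.array([665-396,220])/4+[170,295]
for z in (.05,.06):print("knob",onz(sc,knob_s,z).round(3),onz(si,knob_i,z).round(3))
for u in ([358.5,283.5],[394,291.5]): print("cast",onz(sc,u,.049).round(3))
for u in ([422.5-1e-9-0,0],):pass
for n,x in (("guard",[255,240]),("guard",[333,195])): print(n,onz(sc,x,.12).round(3))
for x in ([233,232],[354,255]): print("guard side",onz(si,x,.12).round(3))
for n in ("bowl","cup","bottle","spatula"):pass
print(onz(sc,[384,242],0),onz(sc,[295,208],0),onz(sc,[441,272],0))
E
```

```text
base scene on z=.012 [array([0.456, 0.304, 0.012]), array([0.432, 0.2  , 0.012]), array([0.536, 0.177, 0.012]), array([0.559, 0.28 , 0.012])]
0.094 [array([0.495, 0.281]), array([0.525, 0.275]), array([0.513, 0.222]), array([0.483, 0.229])] [array([0.527, 0.264]), array([0.513, 0.208]), array([0.481, 0.218]), array([0.494, 0.272])]
0.104 [array([0.484, 0.266]), array([0.513, 0.26 ]), array([0.502, 0.207]), array([0.472, 0.215])] [array([0.515, 0.275]), array([0.502, 0.22 ]), array([0.471, 0.23 ]), array([0.484, 0.283])]
0.114 [array([0.473, 0.25 ]), array([0.502, 0.244]), array([0.491, 0.193]), array([0.462, 0.2  ])] [array([0.504, 0.285]), array([0.491, 0.232]), array([0.461, 0.242]), array([0.473, 0.293])]
knob [0.472 0.26  0.05 ] [0.473 0.249 0.05 ]
knob [0.463 0.246 0.06 ] [0.464 0.258 0.06 ]
cast [ 0.501 -0.183  0.049]
cast [ 0.525 -0.248  0.049]
guard [ 0.406 -0.002  0.12 ]
guard [ 0.643 -0.009  0.12 ]
guard side [0.636 0.049 0.12 ]
guard side [0.404 0.021 0.12 ]
[ 0.71419402 -0.11473853  0.        ] [0.69327887 0.14989712 0.        ] [ 0.69887206 -0.27208788  0.        ]
```

```bash
cat >> h.py <<'E'
def plan(p0,yaw0,p1,yaw1,n):
    """n equal rows (tool-frame shifts in 30mm, turn in 5deg)"""
    # world straight line, constant turn
    a=(yaw1-yaw0)/n; w=(np.array(p1)-np.array(p0))/n; rows=[]
    for i in range(n):
        y=yaw0+a*i; tx=np.array([np.cos(y),np.sin(y)]); ty=np.array([np.sin(y),-np.cos(y)])
        rows.append([round(float(tx@w[:2]/.03),2),round(float(ty@w[:2]/.03),2),round(float(-w[2]/.03),2),round(float(-np.degrees(a)/5),2)])
    return rows
E
python3 - <<'E'
from h import *
d=pickle.load(open("f0.pkl","rb"))
sc,si,w=d["scene"],d["side"],d["wrist"]
ps=np.array([[118,52],[185,30],[250,82],[178,105]])/6+180
pi=np.array([[112,92],[244,30],[296,68],[168,132]])/4+[170,295]
# plate-frame corners: knob = -world x; A(.495,.281): +x,+y? 
x,y=.017,.028
S=[[x,y],[-x,y],[-x,-y],[x,-y]]; 
def corners(yaw): return S
S0=np.array(S)
# scene order: A(low x, high y) B(high x, high y) C(high x low y) D(low x, low y); x_plate=-world => y_plate=-world y
Sc=np.array([[x,-y],[-x,-y],[-x,y],[x,y]])
Si=np.array([[-x,-y],[-x,y],[x,y],[x,-y]])
def res(p):
    a=proj(sc,pose(*p[:3],np.c_[Sc,np.full(4,p[3])]))-ps
    b=proj(si,pose(*p[:3],np.c_[Si,np.full(4,p[3])]))-pi
    return np.r_[a.ravel(),b.ravel()]
r=least_squares(res,[.5,.246,2.92,.098]); print(r.x,r.fun.round(2))
C=-w["R"].T@w["t"]; print("wrist cam",C,"fwd",w["R"][2])
T=np.array([0.2516,-.5989,.2357]); yw=.3977
Rt=np.array([[np.cos(yw),np.sin(yw),0],[np.sin(yw),-np.cos(yw),0],[0,0,-1]])
print("in tool",Rt.T@(C-T),Rt.T@w["R"][2], (w["R"]@Rt).round(3))
E
```

```text
[0.49921204 0.24544181 2.90003596 0.09816752] [-0.86 -0.11  0.86 -0.37  0.62  0.13 -0.59  0.52 -0.24 -0.13 -0.68  0.15
  0.89 -0.18 -0.06  0.11]
wrist cam [ 0.32623393 -0.568313    0.38397952] fwd [-0.26876895 -0.11464624 -0.95635741]
in tool [ 0.08065537  0.00070583 -0.14827952] [-0.29219502  0.00160467  0.95635741] [[ 0.     1.    -0.002]
 [-0.956  0.    -0.292]
 [-0.292  0.002  0.956]]
```

```bash
python3 - <<'E'
from h import *
for r in plan([.2516,-.5989,.2357],.3977,[.489,-.225,.235],1.93,18): print([0]+r)
E
```

```text
[0, 0.67, -0.47, 0.0, -0.98]
[0, 0.71, -0.41, 0.0, -0.98]
[0, 0.74, -0.35, 0.0, -0.98]
[0, 0.77, -0.28, 0.0, -0.98]
[0, 0.79, -0.22, 0.0, -0.98]
[0, 0.81, -0.15, 0.0, -0.98]
[0, 0.82, -0.08, 0.0, -0.98]
[0, 0.82, -0.01, 0.0, -0.98]
[0, 0.82, 0.06, 0.0, -0.98]
[0, 0.81, 0.13, 0.0, -0.98]
[0, 0.8, 0.2, 0.0, -0.98]
[0, 0.78, 0.27, 0.0, -0.98]
[0, 0.75, 0.33, 0.0, -0.98]
[0, 0.72, 0.39, 0.0, -0.98]
[0, 0.68, 0.45, 0.0, -0.98]
[0, 0.64, 0.51, 0.0, -0.98]
[0, 0.6, 0.56, 0.0, -0.98]
[0, 0.55, 0.61, 0.0, -0.98]
```

Emit:
step_arm --pt "0 0.67 -0.47 0 -0.98" --pt "0 0.71 -0.41 0 -0.98" --pt "0 0.74 -0.35 0 -0.98" --pt "0 0.77 -0.28 0 -0.98" --pt "0 0.79 -0.22 0 -0.98" --pt "0 0.81 -0.15 0 -0.98" --pt "0 0.82 -0.08 0 -0.98" --pt "0 0.82 -0.01 0 -0.98" --pt "0 0.82 0.06 0 -0.98" --pt "0 0.81 0.13 0 -0.98" --pt "0 0.8 0.2 0 -0.98" --pt "0 0.78 0.27 0 -0.98" --pt "0 0.75 0.33 0 -0.98" --pt "0 0.72 0.39 0 -0.98" --pt "0 0.68 0.45 0 -0.98" --pt "0 0.64 0.51 0 -0.98" --pt "0 0.6 0.56 0 -0.98" --pt "0 0.55 0.61 0 -0.98" --pt "0 0 0 0 0" --pt "0 0 0 0 0"

```text
clock: 3.1
tcp_pos: [0.4875, -0.2245, 0.2364]
tcp_rot: [-3.141, 0.0, 1.937]
wrist_force: [-0.9, -0.8, -0.1]
grip_width: 0.0871
```

```bash
python3 - <<'E'
from station import telemetry, vision, workorder, nets
from h import *
s=telemetry.read_state(); print({k:np.round(s[k],4) for k in ("clock","tcp_pos","tcp_rot","wrist_force","joint_positions")})
p=vision.grab_frame("wrist"); pickle.dump(p,open("w1.pkl","wb"))
cv2.imwrite("pics/w1.png",p["frame"][:,:,::-1])
rs=nets.outline_of("cast_center",p)
for r in rs: print(r["box"],r["confidence"])
pickle.dump(rs,open("w1m.pkl","wb"))
E
```

```text
{'clock': np.float64(3.1), 'tcp_pos': array([ 0.4875, -0.2245,  0.2364]), 'tcp_rot': array([-3.1411,  0.    ,  1.9366]), 'wrist_force': array([-0.8826, -0.75  , -0.0943]), 'joint_positions': array([ 0.7139,  0.129 , -0.3973,  1.7233,  0.052 ,  1.3   ,  0.6715])}
[218.9, 223.2, 93.0, 82.3] 0.8
[284.9, 114.2, 36.7, 48.7] 0.76
[349.2, 216.8, 56.7, 69.4] 0.72
```

View pics/w1.png

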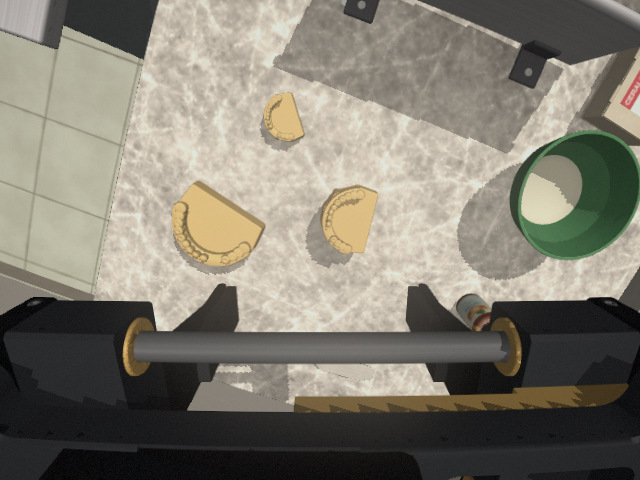

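```bash
python3 - <<'E'
from h import *
p=pickle.load(open("w1.pkl","rb"))
f=p["frame"][175:265,310:390,::-1]
cv2.imwrite("pics/w1c.png",cv2.resize(f,(640,720)[0:2] if 0 else (533,600),interpolation=cv2.INTER_CUBIC))
E
```

```text
(no output)
```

View pics/w1c.png

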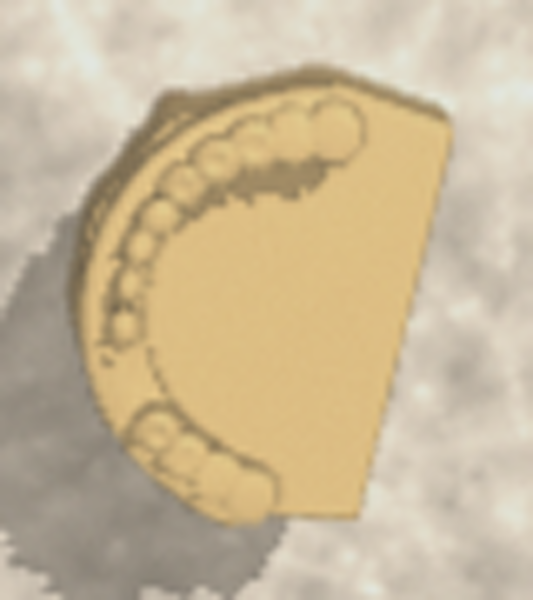

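```bash
python3 - <<'E'
from h import *
p=pickle.load(open("w1.pkl","rb"))
s=533/80
P=lambda u,v:[310+u/s,175+v/s]
for z in (.036,.040):
    a=onz(p,P(452,125),z);b=onz(p,P(358,518),z)
    e=b-a; L=np.linalg.norm(e); e/=L
    n=np.array([e[1],-e[0],0]); n=n if n[0]<0 else -n
    f=onz(p,P(76,300),z); m=onz(p,P(310,72),z); m2=onz(p,P(235,524),z)
    print(z,a.round(4),b.round(4),"L",L,"yaw",np.arctan2(n[1],n[0]),"front depth",(f-a)@n,"extent along e", (m-a)@e,(m2-a)@e, (m2-m)@e)
    ctr=a+ e*(((m-a)@e+(m2-a)@e)/2) + n*.0265
    print("center",ctr)
# cross-check w/ first images
d=pickle.load(open("f0.pkl","rb"))
for n in("scene","side"): print(n,proj(d[n],[a,b,f]))
E
```

```text
0.036 [ 0.5301 -0.1788  0.036 ] [ 0.5411 -0.241   0.036 ] L 0.06323063250101918 yaw -2.966131723029104 front depth 0.050304882421481796 extent along e -0.003643208143194746 0.06788088184096484 0.07152408998415959
center [ 0.50962385 -0.21500192  0.036     ]
0.04 [ 0.5293 -0.1784  0.04  ] [ 0.5402 -0.24    0.04  ] L 0.06250364506769042 yaw -2.966131723029104 front depth 0.04972650741701049 extent along e -0.003601320747286413 0.06710042866329244 0.07070174941057886
center [ 0.50874091 -0.21430268  0.04      ]
scene [[364.4407296  278.71210167]
 [393.80296283 289.11067947]
 [371.5889154  299.8452772 ]]
side [[340.49576561 239.93049866]
 [348.56165824 229.33533728]
 [366.92039033 236.81933307]]
```

```bash
python3 - <<'E'
from h import *
for r in plan([.4875,-.2245,.2364],1.9366,[.510,-.215,.115],1.746,5): print([0]+r)
E
```

```text
[0, 0.01, 0.16, 0.81, 0.44]
[0, 0.01, 0.16, 0.81, 0.44]
[0, 0.02, 0.16, 0.81, 0.44]
[0, 0.02, 0.16, 0.81, 0.44]
[0, 0.03, 0.16, 0.81, 0.44]
```

Emit:
step_arm --pt "0 0.01 0.16 0.81 0.44" --pt "0 0.01 0.16 0.81 0.44" --pt "0 0.02 0.16 0.81 0.44" --pt "0 0.02 0.16 0.81 0.44" --pt "0 0.03 0.16 0.81 0.44" --pt "0 0 0 0 0" --pt "0 0 0 0 0"

```text
clock: 4.08
tcp_pos: [0.5101, -0.2154, 0.1159]
tcp_rot: [3.141, 0.001, 1.745]
wrist_force: [0.1, -0.7, -0.2]
grip_width: 0.0869
```

```bash
python3 - <<'E'
from station import telemetry, vision, workorder, nets
from h import *
s=telemetry.read_state(); print({k:np.round(s[k],4) for k in ("clock","tcp_pos","tcp_rot","wrist_force")})
p=vision.grab_frame("wrist"); pickle.dump(p,open("w2.pkl","wb"))
cv2.imwrite("pics/w2.png",p["frame"][:,:,::-1])
f=p["frame"][190:340,250:400,::-1]
cv2.imwrite("pics/w2c.png",cv2.resize(f,(600,600),interpolation=cv2.INTER_CUBIC))
E
```

```text
{'clock': np.float64(4.075), 'tcp_pos': array([ 0.5101, -0.2154,  0.1159]), 'tcp_rot': array([3.1411e+00, 5.0000e-04, 1.7451e+00]), 'wrist_force': array([ 0.1351, -0.7341, -0.2347])}
```

View pics/w2c.png

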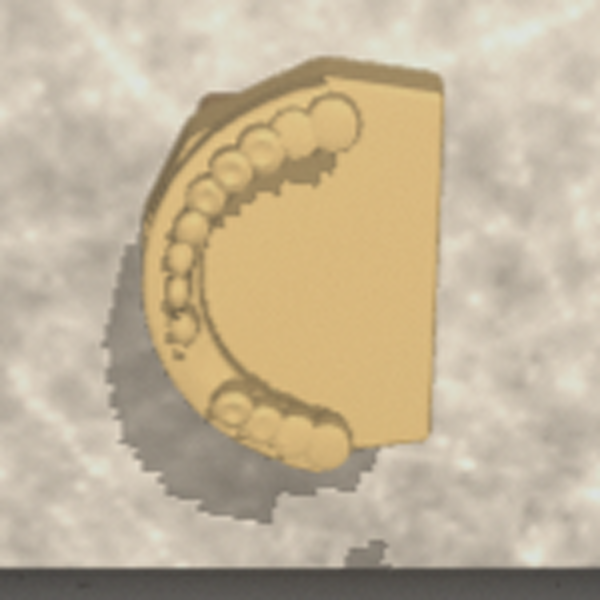

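```bash
python3 - <<'E'
from h import *
p=pickle.load(open("w2.pkl","rb"))
P=lambda u,v:[250+u/4,190+v/4]
z=.036
a=onz(p,P(442,92),z);b=onz(p,P(430,440),z)
e=b-a; L=np.linalg.norm(e); e/=L
n=np.array([e[1],-e[0],0]); n=n if n[0]<0 else -n
f=onz(p,P(143,270),z); m=onz(p,P(330,75),z); m2=onz(p,P(310,470),z); m3=onz(p,P(310,466),z+.0)
print(a,b,L,"yaw",np.arctan2(n[1],n[0]),(f-a)@n,(m-a)@e,(m2-a)@e)
c=(a+b)/2; print("backmid",c,"center",c+n*.0265, "front based",f-n*.0265)
t=np.array([.5101,-.2154]);y=1.7451
for q in (a,b,f,m,m2): 
    v=q[:2]-t; print(v@[np.cos(y),np.sin(y)], v@[np.sin(y),-np.cos(y)])
E
```

```text
[ 0.52996543 -0.17836179  0.036     ] [ 0.54094907 -0.24088481  0.036     ] 0.06348045846147589 yaw -2.967693565932411 0.050497975161290315 -0.0028328396675236047 0.069434806806432
backmid [ 0.53545725 -0.2096233   0.036     ] center [ 0.50935693 -0.21420843  0.036     ] front based [ 0.51173445 -0.21328159  0.036     ]
0.03303188234190042 0.025987676969845414
-0.03044857092403438 0.025961993694489875
0.001813586860310273 -0.024522932796303958
0.03587225110629091 0.007378844683394502
-0.0363942213035081 0.004462332154741415
```

Emit:
step_arm --pt "0 0.02 0 0.6 0" --pt "0 0 0 0.6 0" --pt "0 0 0 0.6 0" --pt "0 0 0 0.6 0" --pt "0 0 0 0.6 0" --pt "0 0 0 0.03 0" --pt "0 0 0 0 0"

```text
clock: 5.0
tcp_pos: [0.5102, -0.2141, 0.0243]
tcp_rot: [3.141, 0.0, 1.745]
wrist_force: [0.5, -0.9, 0.1]
grip_width: 0.087
```

Emit:
step_arm --pt "0.2 0 0 0 0" --pt "0.3 0 0 0 0" --pt "0.35 0 0 0 0" --pt "0.4 0 0 0 0" --pt "0.5 0 0 0 0" --pt "1 0 0 0 0" --pt "1 0 0 0 0" --pt "1 0 0 0 0" --pt "1 0 0 0 0"

```text
clock: 6.12
tcp_pos: [0.51, -0.2141, 0.0242]
tcp_rot: [3.141, 0.0, 1.745]
wrist_force: [0.1, -1.2, 1.3]
grip_width: 0.052
```

Emit:
step_arm --pt "1 0 0 -0.3 0" --pt "1 0 0 -0.6 0" --pt "1 0 0 -0.9 0" --pt "1 0 0 -0.9 0" --pt "1 0 0 -0.9 0" --pt "1 0 0 -0.9 0" --pt "1 0 0 -0.9 0" --pt "1 0 0 -0.5 0" --pt "1 0 0 0 0" --pt "1 0 0 0 0"

```text
clock: 7.38
tcp_pos: [0.5093, -0.2139, 0.2002]
tcp_rot: [-3.14, -0.001, 1.745]
wrist_force: [-0.7, -0.6, -1.5]
grip_width: 0.0524
```

```bash
python3 - <<'E'
from station import telemetry, vision, workorder, nets
from h import *
s=telemetry.read_state(); print({k:np.round(s[k],4) for k in ("clock","tcp_pos","tcp_rot","wrist_force","grip_width","joint_positions")})
p=vision.grab_frame("wrist"); pickle.dump(p,open("w3.pkl","wb"))
q=vision.grab_frame("side"); pickle.dump(q,open("s3.pkl","wb"))
f=p["frame"][200:400,200:440,::-1]
g=q["frame"][130:290,230:470,::-1]
cv2.imwrite("pics/w3.png",np.vstack([cv2.resize(f,(360,300)),cv2.resize(g,(360,240))]))
cv2.imwrite("pics/w3b.png",p["frame"][:,:,::-1])
cv2.imwrite("pics/s3b.png",cv2.resize(g,(720,480),interpolation=cv2.INTER_CUBIC))
for t in ("guard",):
  for n,c in (("side",q),): 
    for r in nets.recognise(t,c): print(t,r)
E
```

```text
{'clock': np.float64(7.375), 'tcp_pos': array([ 0.5093, -0.2139,  0.2002]), 'tcp_rot': array([-3.1404e+00, -8.0000e-04,  1.7453e+00]), 'wrist_force': array([-0.7314, -0.6018, -1.5434]), 'grip_width': np.float64(0.0524), 'joint_positions': array([ 0.6685,  0.1863, -0.3944,  1.736 ,  0.0752,  1.2356,  0.4298])}
guard {'box': [296.5, 269.1, 124.3, 93.9], 'confidence': 0.73}
```

View pics/w3b.png

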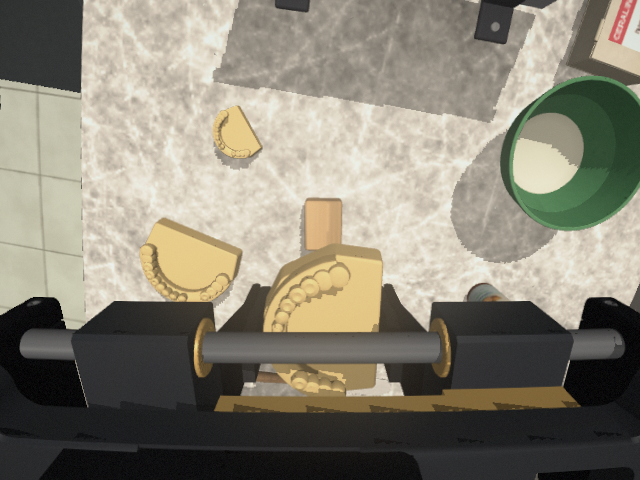

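View pics/s3b.png

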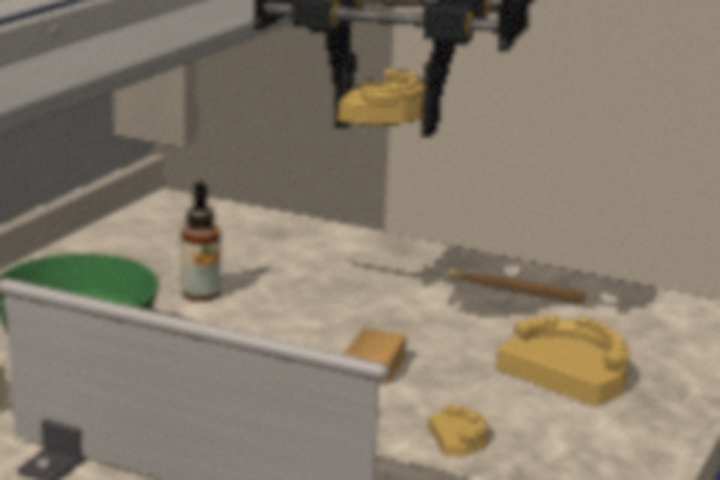

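```bash
python3 - <<'E'
from h import *
p=pickle.load(open("w3.pkl","rb"))
z=.212; t=np.array([.5093,-.2139]);y=1.7453
for u in ([381,262],[375.5,388],[264,330]):
    v=onz(p,u,z)[:2]-t; print(v@[np.cos(y),np.sin(y)], v@[np.sin(y),-np.cos(y)])
cv2.imwrite("pics/w3c.png",cv2.resize(p["frame"][230:400,240:410,::-1],(595,595),interpolation=cv2.INTER_CUBIC))
for r in plan([.5093,-.2139,.2002],1.7453,[.505,.12,.2],1.329,14): print([1]+r)
E
```

```text
0.03141236457194569 0.0247137685154514
-0.031633595159931256 0.02554076488425533
-0.000516997563140808 -0.025294045087039908
[1, 0.78, 0.13, 0.0, 0.34]
[1, 0.79, 0.1, 0.0, 0.34]
[1, 0.79, 0.08, 0.0, 0.34]
[1, 0.79, 0.06, 0.0, 0.34]
[1, 0.79, 0.03, 0.0, 0.34]
[1, 0.79, 0.01, 0.0, 0.34]
[1, 0.79, -0.01, 0.0, 0.34]
[1, 0.79, -0.04, 0.0, 0.34]
[1, 0.79, -0.06, 0.0, 0.34]
[1, 0.79, -0.08, 0.0, 0.34]
[1, 0.79, -0.11, 0.0, 0.34]
[1, 0.78, -0.13, 0.0, 0.34]
[1, 0.78, -0.15, 0.0, 0.34]
[1, 0.78, -0.18, 0.0, 0.34]
```

View pics/w3c.png

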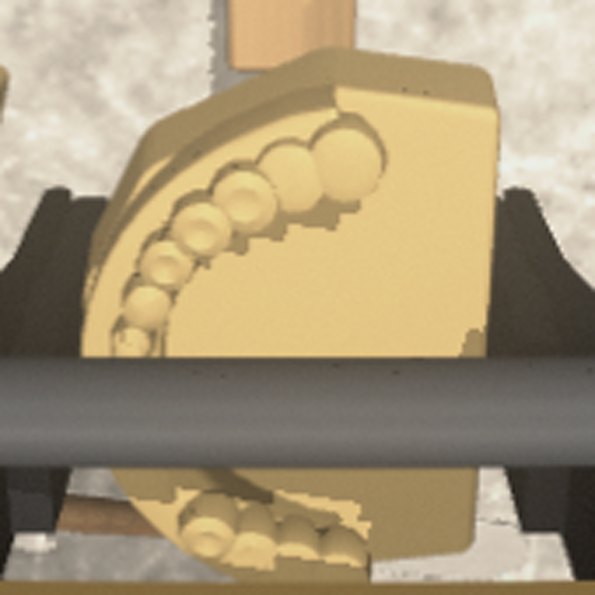

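Emit:
step_arm --pt "1 0.4 0.06 0 0.17" --pt "1 0.78 0.12 0 0.34" --pt "1 0.79 0.09 0 0.34" --pt "1 0.79 0.07 0 0.34" --pt "1 0.79 0.04 0 0.34" --pt "1 0.79 0.02 0 0.34" --pt "1 0.79 0 0 0.34" --pt "1 0.79 -0.03 0 0.34" --pt "1 0.79 -0.05 0 0.34" --pt "1 0.79 -0.07 0 0.34" --pt "1 0.79 -0.09 0 0.34" --pt "1 0.79 -0.12 0 0.34" --pt "1 0.78 -0.14 0 0.34" --pt "1 0.78 -0.17 0 0.34" --pt "1 0.39 -0.09 0 0.17" --pt "1 0 0 0 0" --pt "1 0 0 0 0"

```text
clock: 9.65
tcp_pos: [0.5052, 0.1189, 0.201]
tcp_rot: [-3.141, 0.0, 1.33]
wrist_force: [-1.1, 0.5, -0.8]
grip_width: 0.0519
```

```bash
python3 - <<'E'
from station import telemetry, vision, workorder, nets
from h import *
s=telemetry.read_state(); print({k:np.round(s[k],4) for k in ("clock","tcp_pos","tcp_rot","wrist_force","grip_width","joint_positions")})
p=vision.grab_frame("wrist"); pickle.dump(p,open("w4.pkl","wb"))
cv2.imwrite("pics/w4.png",p["frame"][:,:,::-1])
E
```

```text
{'clock': np.float64(9.65), 'tcp_pos': array([0.5052, 0.1189, 0.201 ]), 'tcp_rot': array([-3.1414e+00,  3.0000e-04,  1.3297e+00]), 'wrist_force': array([-1.0616,  0.5142, -0.7775]), 'grip_width': np.float64(0.0519), 'joint_positions': array([ 0.2689,  0.1389, -0.6315,  1.8018,  0.0871,  1.2289, -0.6284])}
```

View pics/w4.png

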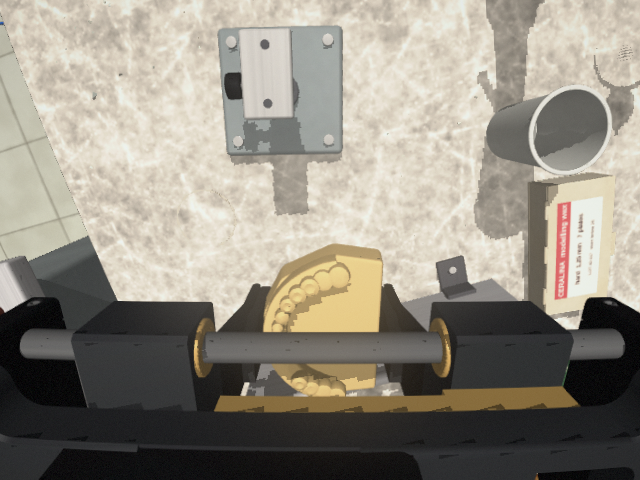

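```bash
python3 - <<'E'
from h import *
p=pickle.load(open("w4.pkl","rb"))
cv2.imwrite("pics/w4c.png",cv2.resize(p["frame"][15:165,205:355,::-1],(600,600),interpolation=cv2.INTER_CUBIC))
E
```

```text
(no output)
```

View pics/w4c.png

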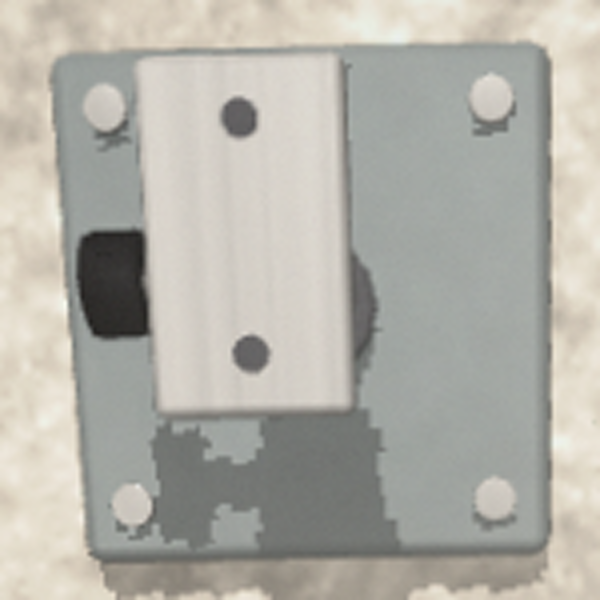

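```bash
python3 - <<'E'
from h import *
p=pickle.load(open("w4.pkl","rb")); d=pickle.load(open("f0.pkl","rb"))
P=lambda L:np.array(L,float)/4+[205,15]
uw=P([[138,57],[343,53],[354,410],[156,412]])   # knob side far, back far, back near, knob near
ps=np.array([[118,52],[185,30],[250,82],[178,105]])/6+180
pi=np.array([[112,92],[244,30],[296,68],[168,132]])/4+[170,295]
x,y=.017,.028
Sc=np.array([[x,-y],[-x,-y],[-x,y],[x,y]]); Si=np.array([[-x,-y],[-x,y],[x,y],[x,-y]])
Sw=Sc
def mk(use):
    def res(q):
        o=[]
        for c,S,u in use: o.append((proj(c,pose(*q[:3],np.c_[S,np.full(4,q[3])]))-u).ravel())
        return np.concatenate(o)
    return res
W=(p,Sw,uw);A=(d["scene"],Sc,ps);B=(d["side"],Si,pi)
for n,use in (("wrist",[W]),("all",[W,A,B]),("w+scene",[W,A]),("w+side",[W,B])):
    r=least_squares(mk(use),[.5,.246,2.9,.098]); print(n,r.x.round(4),r.fun.round(2)[:8])
# cast in hand check
t=np.array([.5052,.1189]);yy=1.3297
for u in ([382.3,260.9],[375.7,388]):
    v=onz(p,u,.2128)[:2]-t; print(v@[np.cos(yy),np.sin(yy)], v@[np.sin(yy),-np.cos(yy)])
# screws on base (4 symmetric): intersection
bc=P([[104,108],[491,98],[495,498],[131,505]])
q=[onz(p,u,.014) for u in bc]; print("base ctr",np.mean(q,0))
E
```

```text
wrist [0.4991 0.2467 2.9075 0.0936] [-0.22 -0.    0.26  0.   -0.29 -0.08  0.24  0.08]
all [0.4994 0.2458 2.9061 0.0979] [-0.67 -0.61  0.72 -0.55  0.07  0.88 -0.21  0.97]
w+scene [0.4994 0.2461 2.908  0.0969] [-0.58 -0.58  0.61 -0.62  0.11  0.49  0.01  0.68]
w+side [0.4994 0.2458 2.9055 0.0978] [-0.64 -0.6   0.74 -0.5   0.03  0.9  -0.24  0.96]
0.032090476194689216 0.02536450262689911
-0.0314515938481605 0.025788704857186828
base ctr [0.49945941 0.24508879 0.014     ]
```

```bash
python3 - <<'E'
from h import *
for r in plan([.5052,.1189,.201],1.3297,[.4993,.2457,.20],1.335,5): print([1]+r)
E
```

```text
[1, 0.81, -0.24, 0.01, -0.01]
[1, 0.81, -0.24, 0.01, -0.01]
[1, 0.81, -0.24, 0.01, -0.01]
[1, 0.81, -0.24, 0.01, -0.01]
[1, 0.81, -0.24, 0.01, -0.01]
```

Next I move over the plate and then down to about TCP z 0.122, roughly 20 mm above expected contact.

Emit:
step_arm --pt "1 0.5 -0.15 0 -0.06" --pt "1 0.81 -0.24 0 0" --pt "1 0.81 -0.24 0 0" --pt "1 0.81 -0.24 0 0" --pt "1 0.81 -0.24 0 0" --pt "1 0.3 -0.1 0 0" --pt "1 0 0 0 0" --pt "1 0 0 0.5 0" --pt "1 0 0 0.7 0" --pt "1 0 0 0.7 0" --pt "1 0 0 0.5 0" --pt "1 0 0 0.2 0" --pt "1 0 0 0 0" --pt "1 0 0 0 0"

```text
clock: 11.45
tcp_pos: [0.4989, 0.2459, 0.1239]
tcp_rot: [3.141, -0.001, 1.335]
wrist_force: [-0.1, 0.4, -0.2]
grip_width: 0.0519
```

```bash
python3 - <<'E'
from station import telemetry, vision, workorder, nets
from h import *
s=telemetry.read_state(); print({k:np.round(s[k],4) for k in ("clock","tcp_pos","tcp_rot","wrist_force","grip_width","joint_positions")})
D={}
for n in ("side","scene","wrist"):
    D[n]=vision.grab_frame(n)
pickle.dump(D,open("f5.pkl","wb"))
g=D["side"]["frame"][260:410,140:310,::-1]; h=D["scene"]["frame"][130:250,160:290,::-1]
cv2.imwrite("pics/s5.png",cv2.resize(g,None,fx=4,fy=4,interpolation=cv2.INTER_CUBIC))
cv2.imwrite("pics/sc5.png",cv2.resize(h,None,fx=5,fy=5,interpolation=cv2.INTER_CUBIC))
E
```

```text
{'clock': np.float64(11.45), 'tcp_pos': array([0.4989, 0.2459, 0.1239]), 'tcp_rot': array([ 3.1407e+00, -7.0000e-04,  1.3349e+00]), 'wrist_force': array([-0.0754,  0.3725, -0.1866]), 'grip_width': np.float64(0.0519), 'joint_positions': array([ 0.0572,  0.3091, -0.6939,  1.8041,  0.2196,  1.1054, -0.9484])}
```

View pics/s5.png

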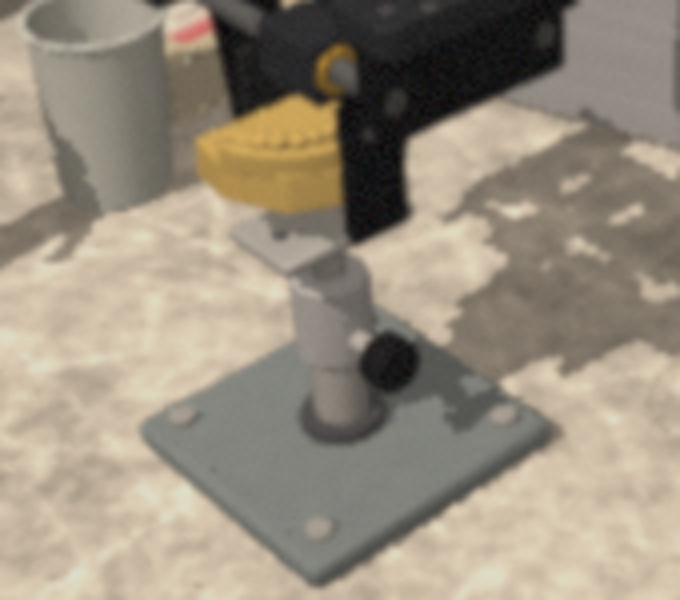

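View pics/sc5.png

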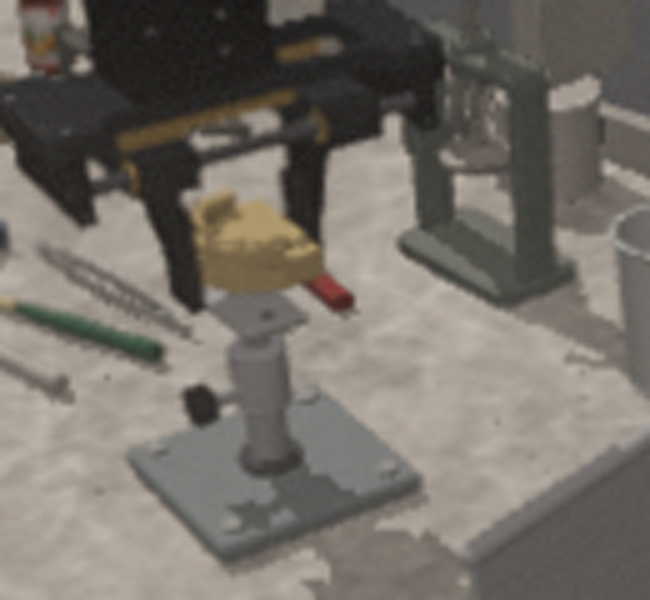

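Emit:
step_arm --pt "1 0.01 0.01 0.2 0" --pt "1 0 0 0.2 0" --pt "1 0 0 0.15 0" --pt "1 0 0 0.05 0" --pt "1 0 0 0 0" --pt "1 0 0 0 0"

```text
clock: 12.35
tcp_pos: [0.4989, 0.2459, 0.1053]
tcp_rot: [3.141, -0.0, 1.335]
wrist_force: [-0.2, 0.6, -1.7]
grip_width: 0.0519
```

Emit:
step_arm --pt "1 0 0 0.03 0" --pt "1 0 0 0.03 0" --pt "1 0 0 0.03 0" --pt "1 0 0 0 0" --pt "1 0 0 0 0"

```text
clock: 12.98
tcp_pos: [0.499, 0.2458, 0.1026]
tcp_rot: [3.141, -0.0, 1.335]
wrist_force: [-0.1, -0.3, 1.1]
grip_width: 0.0518
```

Emit:
step_arm --pt "1 0 0 0.03 0" --pt "1 0 0 0.03 0" --pt "1 0 0 0 0" --pt "1 0 0 0 0"

```text
clock: 13.48
tcp_pos: [0.4989, 0.2459, 0.1008]
tcp_rot: [3.141, -0.0, 1.335]
wrist_force: [-0.0, -0.7, 2.5]
grip_width: 0.0522
```

Emit:
step_arm --pt "1 0 0 0 0"

```text
clock: 13.6
tcp_pos: [0.4989, 0.2459, 0.1008]
tcp_rot: [3.141, -0.0, 1.335]
wrist_force: [-0.4, 0.3, 3.5]
grip_width: 0.0518
```

Emit:
step_arm --pt "1 0 0 0.03 0" --pt "1 0 0 0 0" --pt "1 0 0 0 0"

```text
clock: 13.98
tcp_pos: [0.4989, 0.2459, 0.0999]
tcp_rot: [3.141, -0.0, 1.335]
wrist_force: [1.1, 0.3, 2.7]
grip_width: 0.0519
```

Emit:
step_arm --pt "1 0 0 0.03 0" --pt "1 0 0 0 0" --pt "1 0 0 0 0"

```text
clock: 14.35
tcp_pos: [0.4989, 0.2459, 0.0989]
tcp_rot: [3.142, -0.0, 1.335]
wrist_force: [0.5, 0.3, 4.7]
grip_width: 0.0521
```

```bash
cat > avg.py <<'E'
from station import telemetry, vision
import numpy as np
F=[]
for i in range(14):
    s=telemetry.read_state(); F.append(s["wrist_force"]); vision.grab_frame("side")
F=np.array(F); print(round(s["clock"],2),s["tcp_pos"].round(4),"F",F.mean(0).round(2),"+-",(F.std(0)/14**.5).round(2),s["tcp_rot"].round(4))
E
python3 avg.py
```

```text
15.0 [0.4989 0.2459 0.0989] F [ 0.99 -0.17  4.29] +- [0.09 0.08 0.1 ] [ 3.1415e+00 -1.0000e-04  1.3350e+00]
```

Emit:
step_arm --pt "1 0 0 -0.07 0" --pt "1 0 0 0 0"

```text
clock: 15.3
tcp_pos: [0.4989, 0.2458, 0.1011]
tcp_rot: [3.141, -0.0, 1.335]
wrist_force: [2.3, 1.0, 2.2]
grip_width: 0.0521
```

```bash
python3 avg.py
```

```text
15.95 [0.4988 0.2458 0.101 ] F [1.71 0.33 2.49] +- [0.12 0.13 0.14] [-3.1415 -0.      1.335 ]
```

Emit:
step_arm --pt "1 0 0 -0.2 0" --pt "1 0 0 -0.07 0" --pt "1 0 0 0 0" --pt "1 0 0 0 0"

```text
clock: 16.5
tcp_pos: [0.4986, 0.2457, 0.1089]
tcp_rot: [-3.141, 0.0, 1.335]
wrist_force: [0.6, -0.1, -1.2]
grip_width: 0.0517
```

```bash
python3 avg.py
```

```text
17.15 [0.4988 0.2458 0.1091] F [ 0.19 -0.18 -0.87] +- [0.12 0.11 0.11] [-3.1415 -0.      1.335 ]
```

Emit:
step_arm --pt "1 0.01 -0.01 -0.1 0" --pt "1 0 0 0 0" --pt "1 0 0 0 0" --pt "1 0 0 0 0"

```text
clock: 17.7
tcp_pos: [0.4986, 0.2461, 0.112]
tcp_rot: [-3.142, 0.0, 1.335]
wrist_force: [-0.4, -0.3, -1.5]
grip_width: 0.0525
```

```bash
python3 avg.py; python3 - <<'E'
from station import telemetry, vision, workorder, nets
from h import *
D={}
for n in ("side","scene","wrist"):
    D[n]=vision.grab_frame(n)
pickle.dump(D,open("f6.pkl","wb"))
g=D["side"]["frame"][290:350,180:250,::-1]; h=D["scene"]["frame"][160:220,190:250,::-1]
cv2.imwrite("pics/s6.png",np.hstack([cv2.resize(g,(420,360),interpolation=cv2.INTER_CUBIC),cv2.resize(h,(360,360),interpolation=cv2.INTER_CUBIC)]))
cv2.imwrite("pics/w6.png",cv2.resize(D["wrist"]["frame"][210:410,220:420,::-1],(600,600),interpolation=cv2.INTER_CUBIC))
E
```

```text
18.35 [0.4986 0.2462 0.1121] F [ 0.09  0.07 -0.76] +- [0.12 0.15 0.17] [-3.1416e+00 -1.0000e-04  1.3350e+00]
```

View pics/s6.png

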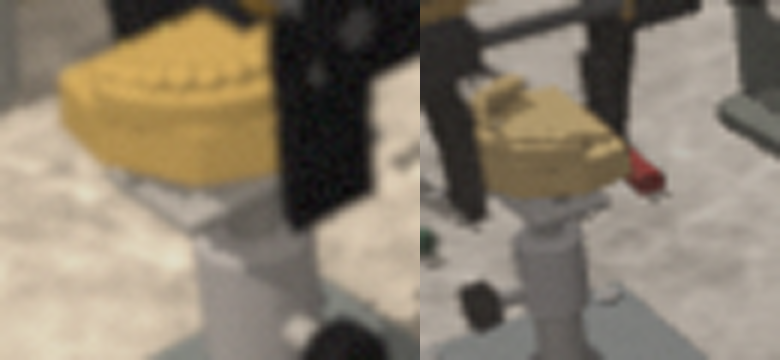

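View pics/w6.png

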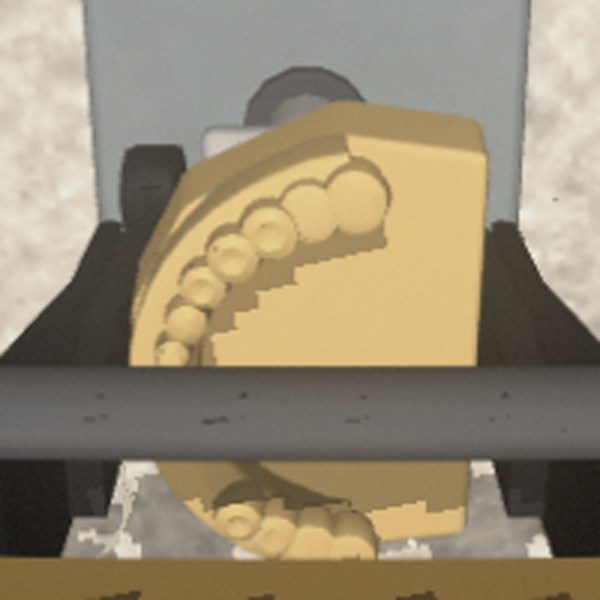

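```bash
python3 - <<'E'
from h import *
D=pickle.load(open("f6.pkl","rb"))
th=np.linspace(-np.pi/2,np.pi/2,15)
out=[[-.0265,-.0317],]+[[-.007+.0335*np.cos(t),.0357*np.sin(t)] for t in th]+[[-.0265,.0317]]
out=np.array(out); pl=np.array([[.017,.028],[-.017,.028],[-.017,-.028],[.017,-.028]])
def draw(n,x0,y0,w,h,s,c,H,under):
    im=cv2.resize(D[n]["frame"][y0:y0+h,x0:x0+w,::-1],(w*s,h*s),interpolation=cv2.INTER_CUBIC)
    for P,z,col in((out,under,(255,0,0)),(pl,H,(0,0,255))):
        q=proj(D[n],pose(*c,np.c_[P,np.full(len(P),z)]))
        q=((q+.5-[x0,y0])*s).astype(int)
        cv2.polylines(im,[q.reshape(-1,1,2)],True,col,1)
    return im
c=(.4988,.246,2.906)
rows=[]
for H in (.098,.102):
    rows.append(np.hstack([draw("side",180,290,70,60,5,c,H,.1098),draw("scene",190,160,70,60,5,c,H,.1098)]))
cv2.imwrite("pics/o6.png",np.vstack(rows))
E
```

```text
(no output)
```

View pics/o6.png

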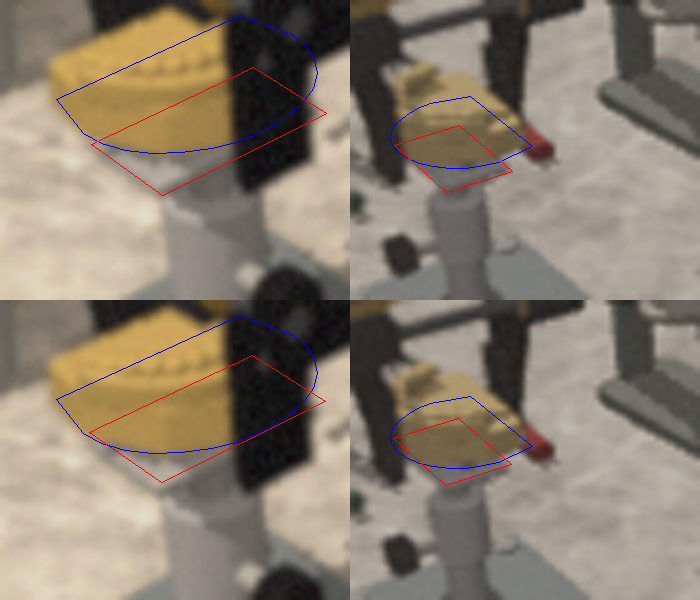

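Force says contact at TCP z≈0.104, so the gap is 8 mm. The overlay suggests about 11 mm. I go back to light contact and look, to settle it.

Emit:
step_arm --pt "1 0 0 0.1 0" --pt "1 0 0 0.1 0" --pt "1 0 0 0.09 0" --pt "1 0 0 0 0" --pt "1 0 0 0 0"

```text
clock: 19.18
tcp_pos: [0.4986, 0.2462, 0.1035]
tcp_rot: [-3.142, 0.0, 1.335]
wrist_force: [-0.4, 0.1, 1.4]
grip_width: 0.0524
```

```bash
python3 avg.py; python3 - <<'E'
from station import telemetry, vision, workorder, nets
from h import *
D={}
for n in ("side","scene"):
    D[n]=vision.grab_frame(n)
pickle.dump(D,open("f7.pkl","wb"))
E=pickle.load(open("f6.pkl","rb"))
rows=[]
for Q in (D,E):
    g=Q["side"]["frame"][300:345,185:245,::-1]; h=Q["scene"]["frame"][175:220,195:255,::-1]
    rows.append(np.hstack([cv2.resize(k,(390,292),interpolation=cv2.INTER_CUBIC) for k in (g,h)]))
cv2.imwrite("pics/s7.png",np.vstack(rows))
E
```

```text
19.82 [0.4986 0.2462 0.1034] F [-0.68 -0.22  0.63] +- [0.13 0.11 0.14] [ 3.1415e+00 -1.0000e-04  1.3351e+00]
```

View pics/s7.png

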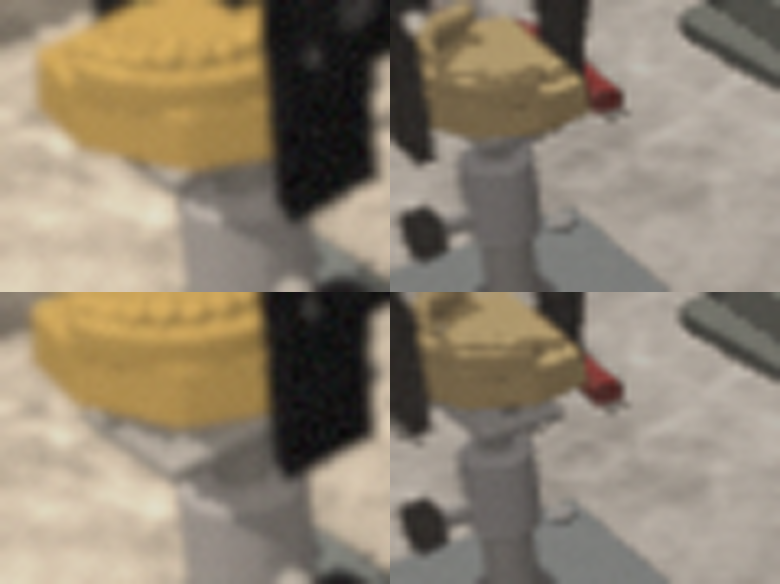

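Emit:
step_arm --pt "1 0 0 -0.1 0" --pt "1 0 0 -0.1 0" --pt "1 0 0.02 -0.08 0" --pt "1 0 0 0 0" --pt "1 0 0 0 0" --pt "1 0 0 0 0" --pt "1 0 0 0 0"

```text
clock: 20.85
tcp_pos: [0.4991, 0.246, 0.1117]
tcp_rot: [-3.141, 0.0, 1.335]
wrist_force: [0.0, -0.5, -0.3]
grip_width: 0.0521
```

```bash
python3 avg.py; python3 - <<'E'
from station import vision
from h import *
p=vision.grab_frame("wrist")
cv2.imwrite("pics/w8.png",cv2.resize(p["frame"][210:410,220:420,::-1],(600,600),interpolation=cv2.INTER_CUBIC))
E
```

```text
21.5 [0.4992 0.2461 0.1118] F [-0.12 -0.18 -0.83] +- [0.08 0.16 0.11] [-3.1416 -0.      1.335 ]
```

View pics/w8.png

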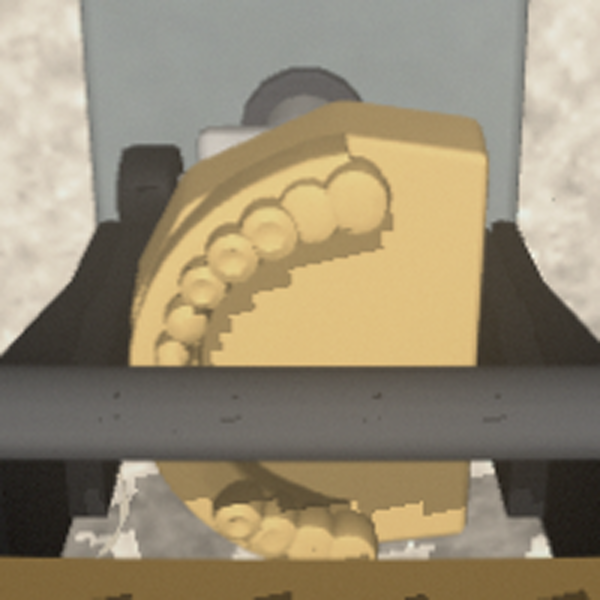

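```bash
python3 - <<'E'
from h import *
w=pickle.load(open("f6.pkl","rb"))["wrist"]; t=np.array([.4986,.2462]); y=1.335
for H in (.098,.102):
    v=onz(w,[220+204/3,210+127/3],H)[:2]-t; print(H,v@[np.cos(y),np.sin(y)], v@[np.sin(y),-np.cos(y)])
E
```

```text
0.098 0.02732347288529441 -0.01601509586674403
0.102 0.028635669750718386 -0.015612751020587618
```

```bash
python3 - <<'E'
from station import workorder
print(workorder.sign_off())
E
```

```text
the job is handed in; nothing more can be done
None
```

I gripped the middle-sized cast across its base and carried it over the guard at TCP z 0.20 m. I set it on the plate until it pressed back with about 5 N, then raised it to a gap of about 8 mm. I handed the job in at about 21.6 s, still holding it; no verdict was reported.

**Last checks:**
- **Force:** the wrist force returned to the free-hanging value (−0.8 N in z), so the cast was clear of the plate.
- **Centring:** the TCP was at (0.4992, 0.2461), with the plate measured at (0.4994, 0.2458). A wrist-camera check of one plate corner, corrected for the last small shift, put the centring within about 1 mm.
- **Alignment:** the yaw matched the plate to about 0.01 rad, the tool was vertical, and the teeth arch faced the knob.
- **Bystanders:** nothing came near them on the planned path, but I did not re-measure them at the end.

**Disagreement:** the cameras put the plate top at about 0.098 m, which would make the gap about 12 mm, at the edge of the 4–12 mm limit. Contact force put the plate top at about 0.102 m, for a gap of 8 mm. I lowered the cast again to a light touch of about 1.5 N, and the pictures showed it closed onto the plate. I therefore set the height from contact rather than from vision.

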